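Feed the rail home under the bridge and hold the clamp lever on its third click

ROBOT

A 7-joint arm with a two-finger parallel gripper is mounted at the origin on the work surface. World frame = base frame: x ahead of the robot, y to its left, z up, the work surface at z = 0. Lengths are in m, angles in rad, forces in N, time in s.
With the tool pointing down it reaches from about 0.425 to 0.825 m from the base axis. Payload 3.6 kg.
Tool frame: the origin (TCP) lies on the centre line of the jaws, within the pads' length; the fingertips stand 25 mm ahead of it and the grasp point (between the pads) lies 6 mm ahead of it; z points along the fingers, x is the direction in which the jaws open and shut, and the axes are right-handed (so a half turn about z gives the same grasp; the last joint's range is limited). The gripper opens to 93 mm and grips with 3 to 60 N. Pads are 15 mm wide; open, the fingers measure 128 mm over their backs; the gripper's body (75 mm by 188 mm) begins 65 mm behind the grasp point.
Start: joints at [-1.317, 0.615, -0.013, 1.423, 0.008, 1.103, -0.04], TCP at [0.179, 0.625, 0.212] pointing down, gripper open.
Joint ranges: [-3.12, 3.12], [-0.3, 2.06], [-1.34, 1.32], [0.26, 2.42], [-1.36, 4.5], [0.01, 1.98], [-2.84, 2.84]. Speed limits (rad/s): [2.79, 2.79, 3.14, 3.14, 3.14, 3.14, 3.14].

INTERFACE

Orientations are given as a unit quaternion [x, y, z, w].
In Python, from bench import get_state, imaging, arm gives the robot as it stands.
- The arm moves only by the tool drive_tool, never from a script. Its argument "steps" is one flat list of numbers, 7 for each row, row after row: the turn, a rotation vector about the tool's x, y, z in rad, then the shift along the tool's x, y, z in mm, then the finger opening in mm, from 0 to 93. In form: [wx, wy, wz, tx, ty, tz, fingers, wx, wy, wz, tx, ty, tz, fingers, ...]. A call has 1 to 5 rows; each row shifts and turns the commanded pose from where the row before left it, along the tool's axes as they then stand; what a row does not reach is not made up. A row lasts 1/12 s, in which the tool goes at most 41.7 mm and 7.16 degrees, less where a joint would pass 70% of its speed; a pose out of reach is approached as far as the arm can. A call with a gripper value outside its range is refused whole. The fingers move at their own pace and stop on an object; "squeeze" is the grip in N (left out, the last holds). Time passes only in rows, so rows that do not move let the fingers close. It gives the time, the measured TCP pose, the force and the opening at its end, in the units of the state.
- get_state(): the state, without advancing time (a new reading comes with each control period).
- imaging.camera(name): name is "side" or "top"; returns a dict with "color" (420x560x3 uint8, blue, green, red), "z_map" (420x560 float32, m along the optical axis (not along the pixel's ray), 0 where there is no reading), "mtx" (3x3 intrinsics, pixels), "rvec" (rotation vector, rad) and "tvec" (3), from world to camera coordinates, as OpenCV has them. Camera axes: x right, y down, z forward; pixel columns grow to the right and rows downward; lengths in m; the calibration is good to about 2 mm. A picture is of the moment at which its call begins.
- arm.job_done(): hands the job in, once; it reports no verdict.
The state is a dict: "clock": time; "joint_positions": joint angles; "joint_velocities": joint speeds; "effort": joint torques, N m; "position": TCP position; "eef_rot": TCP orientation; "force": force on the tool from outside, world axes, zero at the start; "torque": the same for the moment, N m; "finger_gap": finger opening in m.
Only numpy, scipy, OpenCV 4.12 (cv2) and the standard library are available. Lean on these libraries where they do the work, as an engineer would, in place of code of your own. Each camera call takes 0.05 s, during which the arm holds its last target. There are 200 camera calls.

TASK

Slide the mortised rail along its channel, under the wooden bridge, until it is fully home against the end stop, and let go of it. Then take the black grip post of the steel lever and draw it round clockwise, towards the robot, by exactly three clicks, never a fourth, so that the sprung shoe clamps the rail. The lever springs back if let go, so finish while still holding it there; leave the other things on the bench alone.

Things in the scene. Friction and masses are not known exactly. Their poses are not given: they have to be found in the camera images.
- jig: Fixed white board 290 x 520 mm, 18 mm thick; origin on the bench surface under it, z up. The channel runs along its y at x = +70 mm, between two wooden guides 38 mm apart whose tops are 32 mm above the bench. The rail is fed along -y. At y -50 to -150 mm the far (+x) guide is a fence 63 mm high. A cork block and a round tin (up to 55 mm high) lie on it at x under -55, y over 20 mm.
- bridge (a point): Middle of the underside of the wooden bridge over the channel, 75 mm above the bench; jig axes. The bridge bar is 24 mm wide (along y), 101 mm long, 12 mm thick (top 87 mm above the bench), on two posts.
- stop (a point): Point on the face of the end stop, on the channel's centre line, 43 mm above the bench; jig axes. The rail is home when its leading (-y) end face touches this face: the rail's centre is then 95 mm from this point along +y. The stop's top is 63 mm above the bench.
- blank_center (a point): Centre of the loose mortised hardwood rail, 34 (x) x 190 (y, long) x 50 mm (high), 0.15 to 0.35 kg, lying in the channel, top 68 mm above the bench, axes as the jig's but for the channel's play. Its leading (-y) end starts short of the bridge. It can be gripped across its 34 mm above the guides; a grip 30 mm from the tail (+y) end clears the bridge all the way.
- pivot (a point): Point on the lever's vertical pivot axis, 80 mm above the bench; jig axes. The grip post circles it at 130 mm radius. A sprung shoe beside it is driven towards the rail and fence as the lever is drawn.
- post (a point): Middle, 80 mm above the bench, of the upright round black grip post (turns freely about itself) on the lever's end: 24 mm diameter, from 56 to 102 mm above the bench. The steel lever arm, 18 mm wide, lies 46 to 56 mm above the bench. At rest the post lies from the pivot along the jig's -y; it is drawn clockwise seen from above, towards the jig's -x side.
- lever (a joint): Lever angle, rad: 0 at rest, growing as drawn. A spring pulls it back with 7 N at the post, growing to 9 N. A sprung plunger rides over teeth: at each click about 3 N more resistance builds up, dies at the tooth's crest and becomes as big a forward pull into the notch. Crests at about 0.26, 0.44, 0.62, 0.80; third notch 0.71. Nothing locks: let go, it runs back.
Mind the look-alikes: they are no part of the job. Of the things that look like the part that bears blank_center, the largest one is meant.

How it is judged:
On the way, in this order (a step that is already met when the one before it is completed fails the run):
1. the rail is home against the end stop, the lever still undrawn (y of blank_center in the frame of stop below 0.099 m and value of joint lever below 0.2 rad), for 0.2 s.
2. first click (value of joint lever above 0.29 rad and contact force between the fingers and lever above 1 N).
3. third click reached with the rail let go (value of joint lever above 0.645 rad and contact force between each of the arm, the fingers and blank below 0.3 N), for 0.2 s.
At the end, for the whole second after the job is handed in: The lever is held by the robot's fingers (more than 2 N), still, in the notch between the third and fourth clicks (0.645 to 0.785 rad); the rail is home within 4 mm of the end stop, down in its channel, pressed by the sprung shoe with more than 3.5 N and not touched by the robot (all of step 3 and value of joint lever below 0.785 rad and velocity of joint lever between -0.05 and 0.05 rad/s and contact force between the fingers and lever above 2 N and y of blank_center in the frame of stop below 0.099 m and z of blank_center in the frame of stop below 0.004 m and contact force between shoe and blank above 3.5 N); the arm keeps its last pose, push and grip.
It fails at once if the lever goes over a fourth click (value of joint lever above 0.82 rad).
It fails at once if the lever is drawn past a click before the rail is home (value of joint lever above 0.3 rad and y of blank_center in the frame of stop above 0.105 m).
It fails at once if a bystander on the bench or on the jig is disturbed (moved more than 30 mm) (distance of any of cork_block, wax_tin, file_a, file_b, glue, mallet, offcut, screwdriver from where it was at the start of the episode above 0.03 m).
It also fails if it takes over 72 s, if anything falls off the work surface, if the arm or the gripper's body presses on something with over 40 N, if the wrist force passes 120 N, or if a joint passes its speed limit or range.

## Working session

There is one attempt and no reset: what is moved stays moved. The work goes in short steps, Python scripts to look and compute and a tool call to move; the robot and the scene stay as the last step left them, time stands still between calls to the robot, and variables do not carry over. Pictures are saved under pics/ and viewed, about 8 in all and at most 12, crops included, and the job is handed in when it is done.

Besides the shell and the picture viewer there is one more tool, called after "Call:" in YAML: its name, and indented under it one key for each argument. drive_tool: Moves the arm, as the interface text tells. Its arguments: {"type":"object","properties":{"steps":{"type":"array","items":{"type":"number"}},"squeeze":{"type":"number"}},"required":["steps"]}

```bash
mkdir -p pics; cat > h.py <<'E'
import numpy as np, cv2
from bench import get_state, imaging, arm
def cap(n):
    c=imaging.camera(n); np.savez('pics/%s.npz'%n,**c); return c
def ld(n): return dict(np.load('pics/%s.npz'%n))
def world(c,u,v,z=None):
    R=cv2.Rodrigues(c['rvec'])[0]; t=np.ravel(c['tvec']); K=c['mtx']
    d=np.linalg.inv(K)@np.array([u,v,1.0])
    if z is None:
        return R.T@(d*c['z_map'][int(round(v)),int(round(u))]-t)
    o=-R.T@t; r=R.T@d
    return o+r*(z-o[2])/r[2]
E
python3 - <<'E'
from h import *
for n in('top','side'):
    c=cap(n); cv2.imwrite('pics/%s0.png'%n,cv2.resize(c['color'],(800,600)))
s=get_state(); print(s)
E
```

```text
{'clock': 0.1, 'joint_positions': array([-1.31749671,  0.61578997, -0.01265473,  1.42473449,  0.00812242,
        1.10343959, -0.04040403]), 'joint_velocities': array([-0.00144112, -0.00212135,  0.00161917, -0.00256411, -0.00102054,
       -0.00060818, -0.00024456]), 'effort': array([ 1.43439476e-03, -4.60044014e+01,  2.10156566e-01, -1.66244531e+01,
       -6.11102697e-02,  1.69273216e-02,  1.05297904e-04]), 'position': array([0.17927704, 0.62401754, 0.21091946]), 'eef_rot': array([ 7.98768610e-01,  6.01637234e-01, -9.18693952e-04,  7.09083710e-04]), 'force': array([ 0.26058023, -0.16345743,  0.06914389]), 'torque': array([-0.01709166, -0.0096172 ,  0.06534095]), 'finger_gap': 0.09289005710230792}
```

View pics/top0.png

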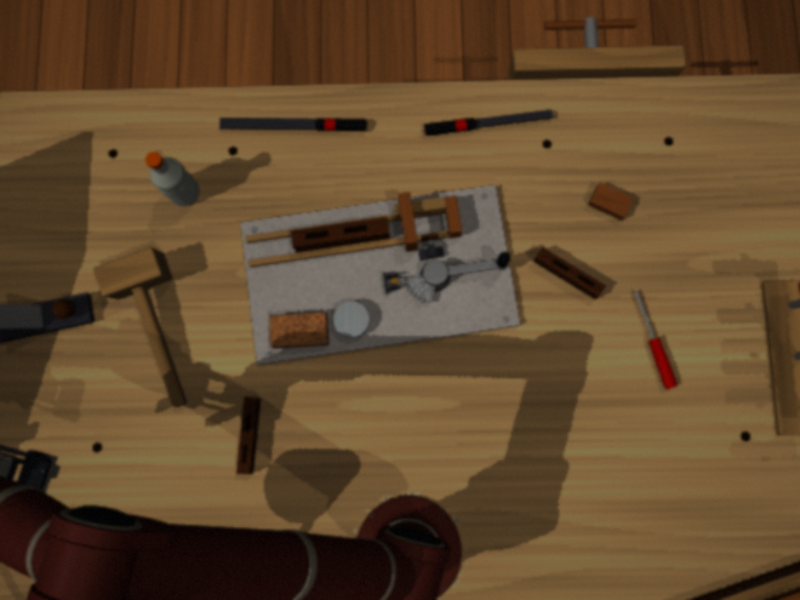

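View pics/side0.png

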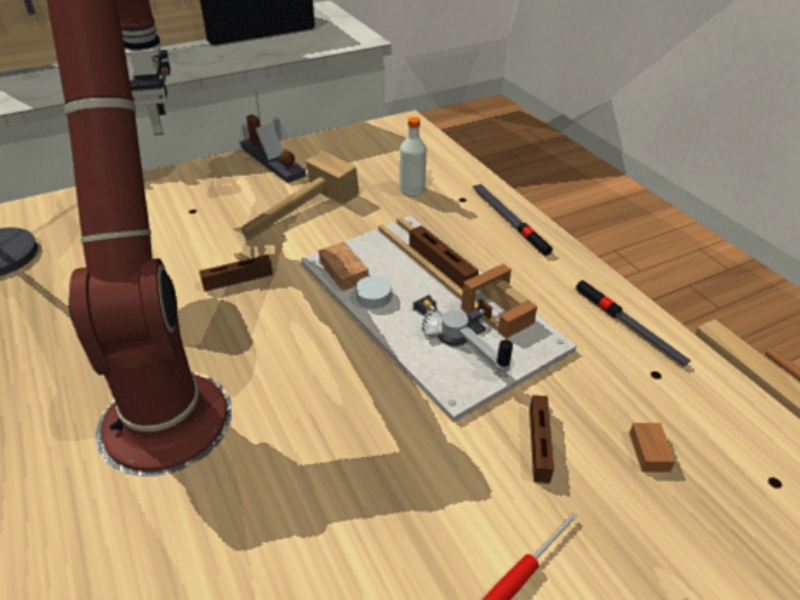

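The top view shows the jig with board corners near (242,224), (499,186), (522,323) and (258,362). The rail runs from (293,240) to (388,228), with the bridge at (407,222), the stop at (453,216), the pivot at (434,272) and the post at (503,259). In the side view the post is at (505,352).

```bash
python3 - <<'E'
from h import *
c=ld('top'); s=.7
P=[world(c,u*s,v*s,.018)[:2] for u,v in((242,224),(499,186),(522,323),(258,362))]
for p in P: print(p.round(4))
P=np.array(P); print('ctr',P.mean(0), np.linalg.norm(P[1]-P[0]),np.linalg.norm(P[2]-P[1]))
cr=c['color'][120:260,160:375]; cv2.imwrite('pics/crop.png',cv2.resize(cr,None,fx=3.7,fy=3.7,interpolation=cv2.INTER_CUBIC))
E
```

```text
[0.6338 0.3211]
[ 0.7024 -0.1979]
[ 0.4222 -0.2322]
[0.355  0.2839]
ctr [0.52834449 0.04373507] 0.52348865856851 0.2823265133897614
```

View pics/crop.png

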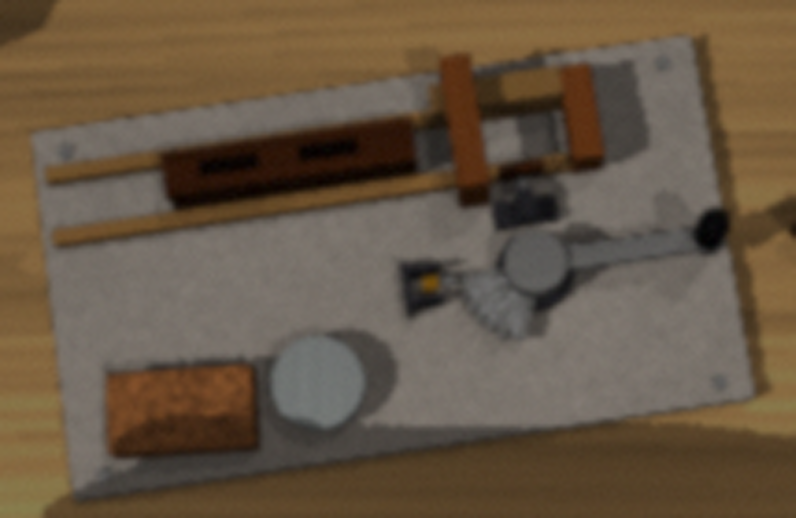

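The crop shows the rail top from (163,153) to (413,118), the bridge at x≈463, the stop at x≈582, the pivot disc at (535,262) and the post top at (712,228). I'll refine these with depth in jig axes.

```bash
cat >> h.py <<'E'
def cloud(c):
    R=cv2.Rodrigues(c['rvec'])[0]; t=np.ravel(c['tvec']); h,w=c['z_map'].shape
    u,v=np.meshgrid(np.arange(w),np.arange(h)); q=np.stack([u,v,np.ones_like(u)],-1)@np.linalg.inv(c['mtx']).T
    return (q*c['z_map'][...,None]-t)@R
C0=np.array([.5283,.0437]); Y0=.1314
def tojig(p):
    a=Y0; d=p[...,:2]-C0; return np.stack([d@[np.cos(a),np.sin(a)],d@[-np.sin(a),np.cos(a)],p[...,2]],-1)
def toworld(x,y):
    a=Y0; return C0+x*np.array([np.cos(a),np.sin(a)])+y*np.array([-np.sin(a),np.cos(a)])
E
python3 - <<'E'
from h import *
c=ld('top'); print('cam',(-cv2.Rodrigues(c['rvec'])[0].T@np.ravel(c['tvec'])).round(3))
W=cloud(c); J=tojig(W); J[c['z_map']==0]=9
def sel(n,x0,x1,y0,y1,z0,z1):
    m=(J[...,0]>x0)&(J[...,0]<x1)&(J[...,1]>y0)&(J[...,1]<y1)&(J[...,2]>z0)&(J[...,2]<z1)
    p=J[m]; 
    if len(p)<3: print(n,len(p));return
    l,h=np.percentile(p,[2,98],axis=0); r=cv2.minAreaRect((p[:,:2]*1000).astype(np.float32))
    print(n,len(p),l.round(4),h.round(4),'mid',((l+h)/2).round(4),np.round(r[0],1),np.round(r[1],1),round(r[2],1))
sel('board',-.17,.17,-.3,.3,.012,.024)
sel('bench',-.3,.3,-.4,.4,-.02,.008)
sel('rail',.03,.12,-.01,.2,.062,.074)
sel('bridge',.0,.15,-.12,.02,.08,.1)
sel('stop+fence',.03,.12,-.22,-.05,.057,.072)
sel('stop',.03,.082,-.22,-.09,.057,.072)
sel('post',-.1,.1,-.3,-.15,.09,.115)
sel('arm',-.1,.06,-.24,-.12,.046,.062)
sel('pivotdisc',-.06,.05,-.14,-.03,.055,.12)
E
```

```text
cam [ 0.21  -0.023  1.476]
board 11992 [-0.1398 -0.2477  0.0128] [0.1421 0.2564 0.0234] mid [0.0012 0.0044 0.0181] [2.  4.1] [520.4 291.6] 90.0
bench 36423 [-0.2927 -0.3882 -0.0065] [0.2872 0.3883 0.0064] mid [-0.0028  0.     -0.    ] [0. 0.] [600.  799.9] 0.0
rail 721 [ 0.0655 -0.0069  0.0629] [0.0988 0.1557 0.0732] mid [0.0822 0.0744 0.0681] [82.2 75.1] [ 36.  170.1] 0.2
bridge 314 [ 0.0363 -0.0799  0.0816] [ 0.1333 -0.0568  0.0939] mid [ 0.0848 -0.0684  0.0877] [ 85.6 -68.5] [ 24.  102.9] 89.9
stop+fence 430 [ 0.0353 -0.1686  0.0575] [ 0.1194 -0.0533  0.069 ] mid [ 0.0774 -0.111   0.0632] [  76.5 -109.9] [119.9  86.5] 89.9
stop 128 [ 0.047  -0.1687  0.0572] [ 0.0809 -0.0941  0.0687] mid [ 0.064  -0.1314  0.0629] [  63.9 -129.9] [34.5 80.3] 1.1
post 67 [-0.034  -0.2457  0.0921] [-0.0128 -0.2241  0.1071] mid [-0.0234 -0.2349  0.0996] [ -23.3 -235. ] [22.8 22.3] 51.9
arm 293 [-0.0351 -0.2287  0.0478] [ 0.0537 -0.1205  0.0617] mid [ 0.0093 -0.1746  0.0548] [  10.3 -175.2] [ 98.6 115.9] 3.2
pivotdisc 339 [-0.0442 -0.1364  0.0558] [ 0.0488 -0.059   0.0906] mid [ 0.0023 -0.0977  0.0732] [  5.6 -98.8] [106.3  65.1] 15.3
```

```bash
cat >> h.py <<'E'
from scipy.spatial.transform import Rotation as Ro
def delta(xy,z,yaw):
    """remaining world offset and turn, in present tool axes (mm, rad); yaw = world angle of tool x, tool down"""
    s=get_state(); R=Ro.from_quat(s['eef_rot'])
    T=Ro.from_euler('z',yaw)*Ro.from_euler('x',np.pi)
    best=(R.inv()*T).as_rotvec()
    d=R.inv().apply(np.array([*xy,z])-s['position'])*1000
    print('t',round(s['clock'],2),'pos',s['position'].round(4),'turn',best.round(3),'shift',d.round(1),'F',s['force'].round(1),'gap',round(s['finger_gap'],4),'q',s['joint_positions'].round(2))
E
python3 - <<'E'
from h import *
c=ld('top'); J=tojig(cloud(c)); J[c['z_map']==0]=9
def sel(n,x0,x1,y0,y1,z0,z1):
    m=(J[...,0]>x0)&(J[...,0]<x1)&(J[...,1]>y0)&(J[...,1]<y1)&(J[...,2]>z0)&(J[...,2]<z1)
    p=J[m]; r=cv2.minAreaRect((p[:,:2]*1000).astype(np.float32))
    print(n,len(p),p.min(0).round(4),p.max(0).round(4),np.round(r[0],1),np.round(r[1],1),round(r[2],1))
sel('rail',.05,.11,-.05,.2,.06,.076)
sel('stop',.05,.09,-.22,-.115,.055,.072)
sel('fence',.1,.13,-.15,-.09,.055,.072)
sel('guidesNear',.04,.065,.17,.3,.027,.04)
sel('guidesFar',.09,.12,.17,.3,.027,.04)
f=lambda u,v,z: tojig(world(c,160+u/3.7,120+v/3.7,z)).round(4)
print('rail corners',f(163,153,.068),f(413,118,.068),'stop face',f(566,120,.063),f(570,160,.063),'pivot',f(535,258,.085),'post',f(712,224,.102))
g=toworld(.082,.127); print('grip',g.round(4)); delta(g,.15,Y0)
E
```

```text
rail 850 [ 0.0637 -0.048   0.06  ] [0.1082 0.1602 0.0758] [82.4 55.4] [ 42.6 208.9] 2.5
stop 125 [ 0.0504 -0.1699  0.0555] [ 0.0897 -0.1151  0.0697] [  70.1 -142.5] [54.6 39.4] 89.7
fence 175 [ 0.1002 -0.1498  0.0555] [ 0.1238 -0.0908  0.0687] [ 112.  -120.3] [23.7 59. ] 0.0
guidesNear 125 [0.0488 0.1711 0.0273] [0.0637 0.254  0.0387] [ 56.8 212.5] [14.5 82.7] 1.5
guidesFar 133 [0.0991 0.1709 0.0271] [0.1131 0.2531 0.0392] [106.3 211.9] [14.  82.2] 0.2
rail corners [0.0974 0.1577 0.068 ] [ 0.0959 -0.0312  0.068 ] stop face [ 0.0784 -0.1446  0.063 ] [ 0.0473 -0.1427  0.063 ] pivot [-0.0275 -0.104   0.085 ] post [-0.0255 -0.2332  0.102 ]
grip [0.593  0.1803]
t 0.1 pos [0.1793 0.624  0.2109] turn [1.00e-03 2.00e-03 1.16e+00] shift [-312.1  520.1   61.7] F [ 0.3 -0.2  0.1] gap 0.0929 q [-1.32  0.62 -0.01  1.42  0.01  1.1  -0.04]
```

Call:
drive_tool:
  steps: [0,0,0.116,-20.5,34.5,0,70,0,0,0.116,-16.5,36.5,0,70,0,0,0.116,-12,38,0,70,0,0,0.116,-7.5,39.5,0,70,0,0,0.116,-3,40,0,70]

```text
clock: 0.52
position: [0.3174, 0.4767, 0.2116]
eef_rot: [0.938, 0.346, -0.0, 0.0]
force: [0.4, 0.5, 1.1]
finger_gap: 0.0706
```

Call:
drive_tool:
  steps: [0,0,0.116,1.5,40,0,70,0,0,0.116,6,39.5,0,70,0,0,0.116,10.5,38.5,0,70,0,0,0.116,15,37,0,70,0,0,0.116,19.5,35,0,70]

```text
clock: 0.93
position: [0.4532, 0.3304, 0.2117]
eef_rot: [0.998, 0.063, -0.0, 0.0]
force: [0.2, -0.2, 0.1]
finger_gap: 0.0696
```

Call:
drive_tool:
  steps: [0,0,0,23,32.5,10,70,0,0,0,23,32.5,10,70,0,0,0,23,32.5,10,70,0,0,0,23,32.5,10,70,0,0,0,23,32.5,10,70]

```text
clock: 1.35
position: [0.5885, 0.1845, 0.161]
eef_rot: [0.998, 0.066, -0.001, 0.0]
force: [0.2, 1.3, -0.5]
finger_gap: 0.0699
```

```bash
python3 - <<'E'
from h import *
delta(toworld(.082,.127),.065,Y0)
E
```

```text
t 1.35 pos [0.5885 0.1845 0.161 ] turn [-0.     0.001 -0.   ] shift [ 4.   4.7 96. ] F [ 0.2  1.3 -0.5] gap 0.0699 q [-0.52  0.63  0.3   1.6  -0.22  0.95 -0.01]
```

Call:
drive_tool:
  steps: [0,0,0,2,2,24,70,0,0,0,2,2,24,70,0,0,0,0,0,24,70,0,0,0,0,0,20,70,0,0,0,0,0,0,70]

```text
clock: 1.77
position: [0.5885, 0.1817, 0.0651]
eef_rot: [0.998, 0.065, -0.005, 0.001]
force: [-0.1, -0.1, -0.2]
finger_gap: 0.0697
```

Call:
drive_tool:
  steps: [0,0,0,0,0,0,70,0,0,0,0,0,0,30,0,0,0,0,0,0,30,0,0,0,0,0,0,30,0,0,0,0,0,0,30]
  squeeze: 15

```text
clock: 2.18
position: [0.593, 0.1829, 0.0713]
eef_rot: [0.998, 0.066, 0.001, -0.0]
force: [0.3, -0.8, 0.7]
finger_gap: 0.0481
```

```bash
python3 - <<'E'
from h import *
delta(toworld(.082,.127),.065,Y0)
delta(toworld(.082,.016),.065,Y0)
for n in ('top',):
    c=cap(n); cv2.imwrite('pics/b.png',cv2.resize(c['color'][100:260,150:375],None,fx=3.5,fy=3.5))
E
```

```text
t 2.18 pos [0.593  0.1829 0.0713] turn [-0.    -0.002 -0.   ] shift [-0.4  2.5  6.3] F [ 0.3 -0.8  0.7] gap 0.0481 q [-0.49  0.74  0.27  1.67 -0.26  0.77  0.03]
t 2.18 pos [0.593  0.1829 0.0713] turn [-0.    -0.002 -0.   ] shift [ -0.4 113.5   6.2] F [ 0.3 -0.8  0.7] gap 0.0481 q [-0.49  0.74  0.27  1.67 -0.26  0.77  0.03]
```

View pics/b.png

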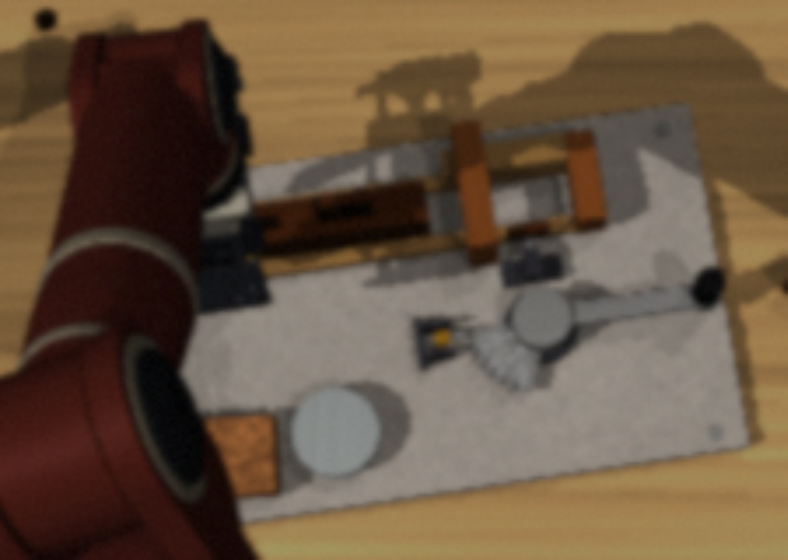

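The gripper straddles the rail tail at about (235,230), and the fingers are still closing (48 mm). I'll lower it slightly and finish the grip.

Call:
drive_tool:
  steps: [0,0,0,0,0,5,30,0,0,0,0,0,0,30,0,0,0,0,0,0,30,0,0,0,0,0,0,30,0,0,0,0,0,0,30]

```text
clock: 2.65
position: [0.5923, 0.1826, 0.0649]
eef_rot: [0.998, 0.065, -0.0, 0.0]
force: [0.3, -0.0, 0.8]
finger_gap: 0.03
```

Call:
drive_tool:
  steps: [0,0,0,0,10,0,30,0,0,0,0,10,0,30,0,0,0,0,10,0,30,0,0,0,0,10,0,30,0,0,0,0,10,0,30]

```text
clock: 3.07
position: [0.5991, 0.1309, 0.065]
eef_rot: [0.998, 0.065, 0.0, 0.0]
force: [0.2, -0.4, 0.4]
finger_gap: 0.0299
```

```bash
python3 - <<'E'
from h import *
delta(toworld(.082,.016),.066,Y0)
E
```

```text
t 3.07 pos [0.5991 0.1309 0.065 ] turn [ 0.001 -0.    -0.002] shift [ 0.5 61.2 -0.9] F [ 0.2 -0.4  0.4] gap 0.0299 q [-0.4   0.74  0.26  1.69 -0.25  0.74  0.1 ]
```

The gap is 30 mm, but the rail is 34 mm wide, so the grip may have missed. I'll check.

```bash
python3 - <<'E'
from h import *
a=cap('top')['color'][90:260,150:375]; b=cap('side')['color'][130:270,190:420]
cv2.imwrite('pics/c.png',np.vstack([cv2.resize(b,(560,340)),cv2.resize(a,(560,424))[:260]]))
E
```

```text
(no output)
```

View pics/c.png

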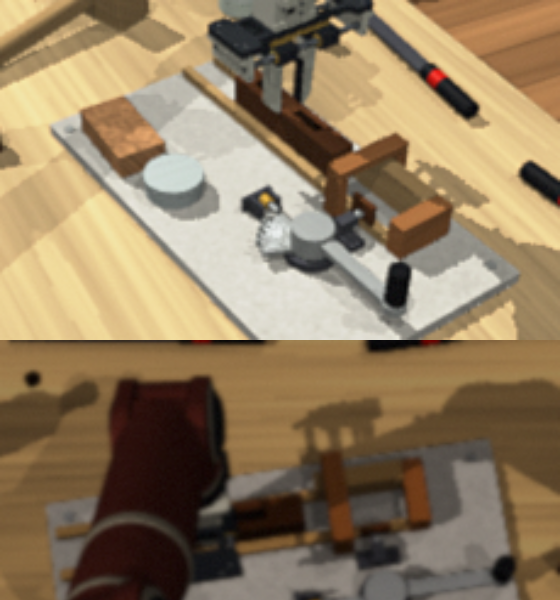

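```bash
python3 - <<'E'
from h import *
for n in('side','top'):
    c=ld(n); J=tojig(cloud(c)); J[c['z_map']==0]=9
    m=(abs(J[...,0]-.0815)<.012)&(abs(J[...,1]-.04)<.2)&(abs(J[...,2]-.068)<.006)
    y=J[m][:,1]; h,e=np.histogram(y,np.arange(-.17,.24,.01)); print(n,[(round(a,2),int(k)) for a,k in zip(e,h) if k])
s=get_state(); print('tcp jig',tojig(s['position']),s['finger_gap'])
E
```

```text
side [(np.float64(-0.16), 20), (np.float64(-0.15), 15), (np.float64(-0.03), 24), (np.float64(-0.02), 21), (np.float64(-0.01), 19), (np.float64(0.0), 16), (np.float64(0.01), 19), (np.float64(0.02), 17), (np.float64(0.03), 19), (np.float64(0.04), 14), (np.float64(0.05), 19), (np.float64(0.06), 14), (np.float64(0.07), 18), (np.float64(0.08), 11), (np.float64(0.09), 2), (np.float64(0.1), 1), (np.float64(0.11), 4), (np.float64(0.12), 10), (np.float64(0.13), 15), (np.float64(0.14), 7), (np.float64(0.15), 4)]
top [(np.float64(-0.16), 17), (np.float64(-0.15), 7), (np.float64(-0.03), 30), (np.float64(-0.02), 27), (np.float64(-0.01), 33), (np.float64(0.0), 30), (np.float64(0.01), 26), (np.float64(0.02), 29), (np.float64(0.03), 30), (np.float64(0.04), 11)]
tcp jig [0.08171413 0.07524266 0.06518061] 0.030116277916906332
```

The rail has not moved: it still spans y from -0.032 to 0.157, so the fingers slid along it. I'll go back to the tail and close fully with a firmer grip.

Call:
drive_tool:
  steps: [0,0,0,0,0,0,60,0,0,0,0,0,0,60,0,0,0,0,0,0,60,0,0,0,0,-26,0,60,0,0,0,0,-26,0,60]

```text
clock: 3.58
position: [0.5925, 0.1834, 0.0651]
eef_rot: [0.998, 0.064, 0.0, 0.001]
force: [0.0, 0.6, -0.3]
finger_gap: 0.0576
```

Call:
drive_tool:
  steps: [0,0,0,0,0,1.5,0,0,0,0,0,0,0,0,0,0,0,0,0,0,0,0,0,0,0,0,0,0,0,0,0,0,0,0,0]
  squeeze: 30

```text
clock: 4.0
position: [0.5924, 0.1829, 0.0636]
eef_rot: [0.998, 0.064, 0.0, 0.001]
force: [0.6, -0.2, 0.1]
finger_gap: 0.0311
```

Call:
drive_tool:
  steps: [0,0,0,0,0,0,0,0,0,0,0,0,0,0,0,0,0,0,0,0,0,0,0,0,0,0,0,0,0,0,0,0,0,0,0]

```text
clock: 4.42
position: [0.5921, 0.1844, 0.0634]
eef_rot: [0.998, 0.065, -0.0, 0.0]
force: [0.4, -0.7, -0.4]
finger_gap: 0.0013
```

```bash
python3 - <<'E'
from h import *
delta(toworld(.082,.127),.065,Y0)
c=cap('side'); cv2.imwrite('pics/d.png',cv2.resize(c['color'][120:230,240:380],None,fx=5,fy=5,interpolation=cv2.INTER_CUBIC))
E
```

```text
t 4.42 pos [0.5921 0.1844 0.0634] turn [ 0.     0.    -0.001] shift [ 0.4  4.2 -1.6] F [ 0.4 -0.7 -0.4] gap 0.0013 q [-0.49  0.75  0.26  1.67 -0.26  0.75  0.03]
```

View pics/d.png

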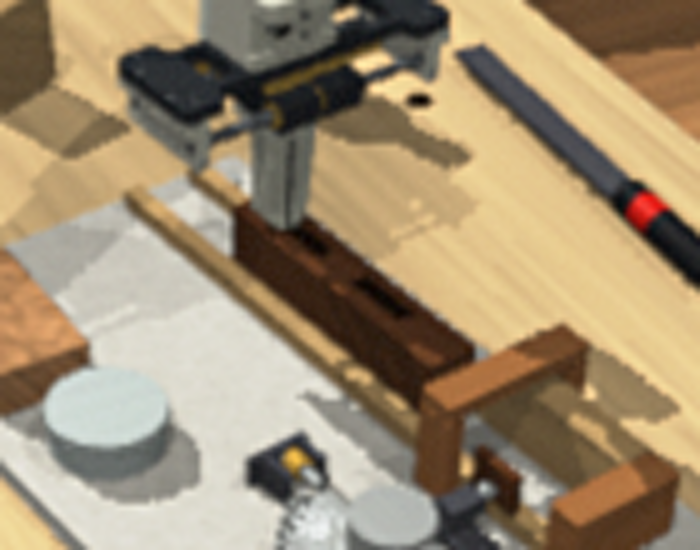

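The fingers closed (gap 1 mm) above the rail, with the tips at about (285,222), level with the rail top. So they are higher than the stated tip offset implies. I'll measure the tip.

```bash
python3 - <<'E'
from h import *
c=ld('side'); 
for v in (190,200,210,218,222,228,240): 
  w=world(c,240+283/5,120+v/5); print(v,w.round(4),tojig(w).round(4))
print('rail',[tojig(world(c,240+u/5,120+v/5)).round(4) for u,v in((330,270),(420,340))])
W=cloud(c);J=tojig(W);m=(c['z_map']>0)&(abs(J[...,0]-.0815)<.03)&(abs(J[...,1]-.125)<.025)&(J[...,2]>.075)
print(m.sum(),np.percentile(J[m],[1,5,50],axis=0).round(4)); s=get_state(); print(tojig(s['position']),s['eef_rot'])
E
```

```text
190 [0.5925 0.1806 0.0951] [0.0816 0.1273 0.0951]
200 [0.5922 0.1795 0.0888] [0.0811 0.1263 0.0888]
210 [0.5955 0.1846 0.0774] [0.0851 0.1309 0.0774]
218 [0.5919 0.1782 0.0767] [0.0807 0.125  0.0767]
222 [0.5912 0.1768 0.0749] [0.0798 0.1238 0.0749]
228 [0.5909 0.176  0.0711] [0.0794 0.123  0.0711]
240 [0.5843 0.1645 0.0718] [0.0714 0.1124 0.0718]
rail [array([0.0757, 0.0727, 0.0721]), array([ 0.0811, -0.0033,  0.0671])]
1072 [[0.0516 0.1001 0.0811]
 [0.0523 0.1007 0.095 ]
 [0.0666 0.1106 0.2488]]
[0.08162954 0.13129627 0.0634384 ] [ 9.97854740e-01  6.54669096e-02 -4.02228247e-05 -8.13116235e-06]
```

The camera puts the fingertips at z≈0.073, whereas the reported TCP (0.063) implies 0.038. So the reported z disagrees by about 35 mm; x and y agree. I'll trust the camera: open, descend in stages while watching the force, then verify.

Call:
drive_tool:
  steps: [0,0,0,0,0,-3,60,0,0,0,0,0,0,60,0,0,0,0,0,0,60,0,0,0,0,0,0,60,0,0,0,0,0,0,60]

```text
clock: 4.88
position: [0.592, 0.1846, 0.0664]
eef_rot: [0.998, 0.066, -0.0, 0.0]
force: [0.5, 0.2, -0.7]
finger_gap: 0.0292
```

Call:
drive_tool:
  steps: [0,0,0,0,3,0,60,0,0,0,0,0,0,60,0,0,0,0,0,8,60,0,0,0,0,0,8,60,0,0,0,0,0,0,60]

```text
clock: 5.3
position: [0.5908, 0.1813, 0.0482]
eef_rot: [0.998, 0.065, -0.002, 0.0]
force: [-0.6, 0.4, -1.1]
finger_gap: 0.0588
```

```bash
python3 - <<'E'
from h import *
delta(toworld(.082,.127),.035,Y0)
c=cap('side'); cv2.imwrite('pics/e.png',cv2.resize(c['color'][110:220,240:380],None,fx=5,fy=5,interpolation=cv2.INTER_CUBIC))
E
```

```text
t 5.3 pos [0.5908 0.1813 0.0482] turn [ 0.001  0.004 -0.   ] shift [ 2.1  1.3 13.2] F [-0.6  0.4 -1.1] gap 0.0588 q [-0.48  0.77  0.26  1.68 -0.27  0.73  0.03]
```

View pics/e.png

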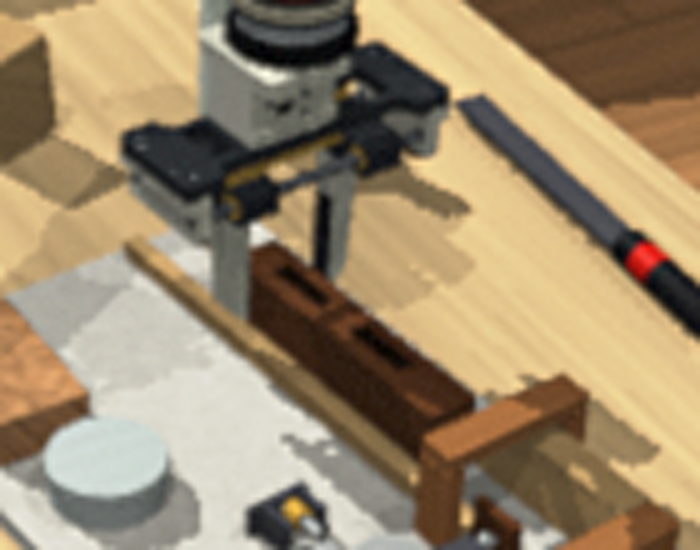

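```bash
python3 - <<'E'
from h import *
c=ld('side'); 
for u,v in ((232,280),(232,300),(232,310),(232,316),(232,320),(232,326),(225,312),(330,265),(330,272),(330,280)): print(u,v,tojig(world(c,240+u/5,110+v/5)).round(4))
E
```

```text
232 280 [0.0395 0.1204 0.0873]
232 300 [0.0399 0.1205 0.0727]
232 310 [0.037  0.1164 0.0692]
232 316 [0.0631 0.151  0.0328]
232 320 [0.0579 0.144  0.0363]
232 326 [0.0588 0.1451 0.0307]
225 312 [0.0358 0.1217 0.065 ]
330 265 [0.1121 0.1192 0.0697]
330 272 [0.1152 0.1225 0.0613]
330 280 [0.1119 0.1182 0.0592]
```

The near fingertip is at z≈0.06, which again is about 10 mm above the reported TCP z. I'll lower 17 mm and close.

Call:
drive_tool:
  steps: [0,0,0,1,0,9,60,0,0,0,0,0,8,60,0,0,0,0,0,0,0,0,0,0,0,0,0,0,0,0,0,0,0,0,0]
  squeeze: 20

```text
clock: 5.77
position: [0.5935, 0.1817, 0.0333]
eef_rot: [0.998, 0.065, -0.0, 0.0]
force: [-0.5, -0.2, 0.1]
finger_gap: 0.0443
```

Call:
drive_tool:
  steps: [0,0,0,0,0,0,0,0,0,0,0,0,0,0,0,0,0,0,0,0,0,0,0,0,0,0,0,0,0,0,0,0,0,0,0]

```text
clock: 6.18
position: [0.594, 0.1819, 0.0338]
eef_rot: [0.998, 0.065, 0.001, -0.0]
force: [1.2, 1.4, 0.5]
finger_gap: 0.0337
```

Gripped: the gap is 33.7 mm. Now I'll slide it.

Call:
drive_tool:
  steps: [0,0,0,0,10,0,0,0,0,0,0,10,0,0,0,0,0,0,10,0,0,0,0,0,0,10,0,0,0,0,0,0,10,0,0]

```text
clock: 6.6
position: [0.6001, 0.1311, 0.0338]
eef_rot: [0.998, 0.065, 0.0, -0.0]
force: [-1.1, 2.9, 4.0]
finger_gap: 0.0337
```

Call:
drive_tool:
  steps: [0,0,0,0,10,0,0,0,0,0,0,10,0,0,0,0,0,0,10,0,0,0,0,0,0,10,0,0,0,0,0,0,5,0,0]

```text
clock: 7.02
position: [0.6062, 0.0854, 0.0338]
eef_rot: [0.998, 0.065, 0.0, 0.0]
force: [-0.9, 4.9, 5.8]
finger_gap: 0.034
```

```bash
python3 - <<'E'
from h import *
delta(toworld(.082,.016),.034,Y0)
for n in('top','side'):
    c=cap(n); J=tojig(cloud(c)); J[c['z_map']==0]=9
    m=(abs(J[...,0]-.0815)<.012)&(abs(J[...,1]-.04)<.2)&(abs(J[...,2]-.068)<.006)
    y=J[m][:,1]; h,e=np.histogram(y,np.arange(-.17,.24,.01)); print(n,[(round(float(a),2),int(k)) for a,k in zip(e,h) if k])
E
```

```text
t 7.02 pos [0.6062 0.0854 0.0338] turn [ 0.001 -0.    -0.002] shift [-0.6 15.2 -0.2] F [-0.9  4.9  5.8] gap 0.034 q [-0.31  0.78  0.23  1.71 -0.26  0.68  0.18]
top [(-0.16, 19), (-0.15, 11), (-0.13, 18), (-0.12, 29), (-0.11, 27), (-0.1, 29), (-0.09, 26), (-0.06, 19), (-0.05, 28), (-0.04, 29), (-0.03, 30), (-0.02, 27), (-0.01, 13)]
side [(-0.16, 25), (-0.15, 11), (-0.13, 24), (-0.12, 20), (-0.11, 21), (-0.1, 20), (-0.09, 22), (-0.08, 16), (-0.07, 4), (-0.04, 14), (-0.03, 16), (-0.02, 20), (-0.01, 22), (0.0, 16), (0.01, 18), (0.02, 22), (0.03, 11), (0.04, 5), (0.05, 1)]
```

Rail is moving along, with about 15 mm to go. I'll make small steps now and watch the force.

Call:
drive_tool:
  steps: [0,0,0,0,4,0,0,0,0,0,0,4,0,0,0,0,0,0,2,0,0,0,0,0,0,2,0,0,0,0,0,0,0,0,0]

```text
clock: 7.53
position: [0.6076, 0.076, 0.0338]
eef_rot: [0.998, 0.066, 0.0, -0.0]
force: [-0.6, 4.4, 6.7]
finger_gap: 0.034
```

Call:
drive_tool:
  steps: [0,0,0,0,1,0,0,0,0,0,0,1,0,0,0,0,0,0,1,0,0,0,0,0,0,1,0,0,0,0,0,0,0,0,0]

```text
clock: 7.95
position: [0.6081, 0.0726, 0.0338]
eef_rot: [0.998, 0.066, 0.0, -0.001]
force: [-0.3, 5.1, 6.4]
finger_gap: 0.0339
```

Call:
drive_tool:
  steps: [0,0,0,0,1,0,0,0,0,0,0,1,0,0,0,0,0,0,1,0,0,0,0,0,0,0,0,0,0,0,0,0,0,0,0]

```text
clock: 8.37
position: [0.6085, 0.0696, 0.0338]
eef_rot: [0.998, 0.066, 0.0, -0.001]
force: [0.0, 4.1, 6.2]
finger_gap: 0.0342
```

Call:
drive_tool:
  steps: [0,0,0,0,1,0,0,0,0,0,0,1,0,0,0,0,0,0,0,0,0,0,0,0,0,0,0,0,0,0,0,0,0,0,0]

```text
clock: 8.78
position: [0.6087, 0.0677, 0.0338]
eef_rot: [0.998, 0.066, 0.0, -0.001]
force: [-0.7, 4.1, 6.0]
finger_gap: 0.0337
```

Call:
drive_tool:
  steps: [0,0,0,0,1,0,0,0,0,0,0,1,0,0,0,0,0,0,1,0,0,0,0,0,0,0,0,0,0,0,0,0,0,0,0]

```text
clock: 9.2
position: [0.6088, 0.067, 0.0338]
eef_rot: [0.998, 0.067, 0.0, -0.002]
force: [-0.0, 7.1, 6.3]
finger_gap: 0.0338
```

Call:
drive_tool:
  steps: [0,0,0,0,1,0,0,0,0,0,0,1,0,0,0,0,0,0,0,0,0,0,0,0,0,0,0,0,0,0,0,0,0,0,0]

```text
clock: 9.62
position: [0.6088, 0.0669, 0.0338]
eef_rot: [0.998, 0.068, -0.0, -0.003]
force: [-2.4, 8.8, 6.6]
finger_gap: 0.0338
```

```bash
python3 - <<'E'
from h import *
delta(toworld(.082,.016),.034,Y0)
c=cap('top'); cv2.imwrite('pics/f.png',cv2.resize(c['color'][125:195,250:350],None,fx=7,fy=7,interpolation=cv2.INTER_CUBIC))
E
```

```text
t 9.62 pos [0.6088 0.0669 0.0338] turn [-0.006  0.     0.004] shift [-0.8 -3.5 -0.2] F [-2.4  8.8  6.6] gap 0.0338 q [-0.27  0.78  0.22  1.71 -0.25  0.68  0.22]
```

View pics/f.png

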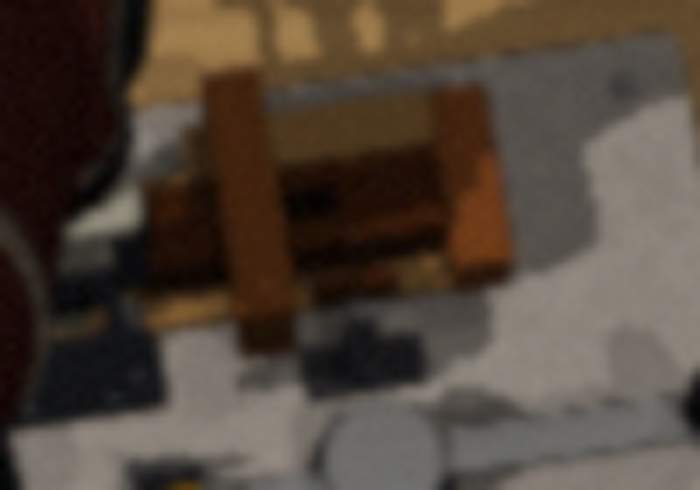

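The rail's leading end meets the stop at (445,200). Forward travel has stalled and the force has risen, so it is home. I'll release it and lift.

Call:
drive_tool:
  steps: [0,0,0,0,-1,0,60,0,0,0,0,0,0,60,0,0,0,0,0,0,60,0,0,0,0,0,0,60,0,0,0,0,0,0,60]

```text
clock: 10.08
position: [0.6088, 0.0612, 0.033]
eef_rot: [0.998, 0.065, -0.001, 0.001]
force: [-0.0, -1.1, 0.2]
finger_gap: 0.059
```

Call:
drive_tool:
  steps: [0,0,0,0,0,-20,60,0,0,0,0,0,-25,60,0,0,0,0,0,-25,60,0,0,0,0,0,-25,60,0,0,0,0,0,0,60]

```text
clock: 10.5
position: [0.6127, 0.0619, 0.1336]
eef_rot: [0.998, 0.065, 0.005, 0.0]
force: [0.7, -0.3, 0.2]
finger_gap: 0.0599
```

```bash
python3 - <<'E'
from h import *
print(toworld(-.0245,-.234))
delta(toworld(-.0245,-.234),.13,Y0-.35)
delta(toworld(-.0245,-.234),.13,Y0)
E
```

```text
[ 0.5346704  -0.19149283]
t 10.5 pos [0.6127 0.0619 0.1336] turn [-0.001 -0.01   0.349] shift [-110.2  241.1    2.8] F [ 0.7 -0.3  0.2] gap 0.0599 q [-0.3   0.65  0.27  1.64 -0.21  0.87  0.18]
t 10.5 pos [0.6127 0.0619 0.1336] turn [ 0.001 -0.01  -0.001] shift [-110.2  241.1    2.8] F [ 0.7 -0.3  0.2] gap 0.0599 q [-0.3   0.65  0.27  1.64 -0.21  0.87  0.18]
```

Call:
drive_tool:
  steps: [0,0,0,-14,30,0,60,0,0,0,-14,30,0,60,0,0,0,-14,30,0,60,0,0,0,-14,30,0,60,0,0,0,-14,30,0,60]

```text
clock: 10.92
position: [0.558, -0.0969, 0.1277]
eef_rot: [0.998, 0.065, -0.001, 0.0]
force: [0.3, 0.1, 0.2]
finger_gap: 0.0599
```

Call:
drive_tool:
  steps: [0,0,0,-13,30,0,60,0,0,0,-13,30,0,60,0,0,0.116,-14,31,0,60,0,0,0.117,0,0,0,60,0,0,0.117,0,0,0,60]

```text
clock: 11.33
position: [0.5294, -0.1948, 0.128]
eef_rot: [0.993, -0.116, -0.001, 0.001]
force: [0.3, 0.9, -0.2]
finger_gap: 0.0601
```

Call:
drive_tool:
  steps: [0,0,0,0,0,0,60,0,0,0,0,0,0,60]

```text
clock: 11.5
position: [0.531, -0.1905, 0.1278]
eef_rot: [0.994, -0.108, -0.001, 0.0]
force: [0.2, 1.2, -0.1]
finger_gap: 0.0597
```

```bash
python3 - <<'E'
from h import *
delta(toworld(-.0245,-.234),.055,Y0-.35)
c=cap('side'); cv2.imwrite('pics/g.png',cv2.resize(c['color'][150:290,260:420],None,fx=4,fy=4,interpolation=cv2.INTER_CUBIC))
E
```

```text
t 11.5 pos [ 0.531  -0.1905  0.1278] turn [0.    0.001 0.003] shift [ 3.9  0.2 72.7] F [ 0.2  1.2 -0.1] gap 0.0597 q [ 0.08  0.6   0.35  1.78 -0.27  0.81  0.35]
```

View pics/g.png

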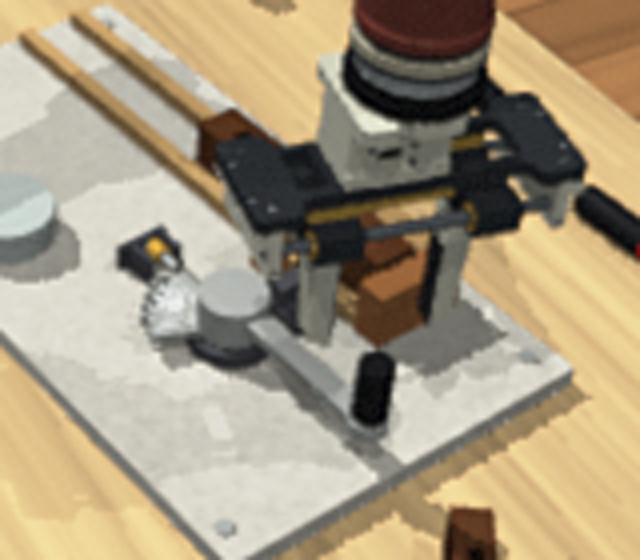

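The fingertips at (318,335) and (440,318) straddle the line above the post, whose top is at (375,355). I'll descend, then close.

Call:
drive_tool:
  steps: [0,0,0,2,0,20,60,0,0,0,1.5,0,20,60,0,0,0,0,0,20,60,0,0,0,0,0,14,60,0,0,0,0,0,0,60]

```text
clock: 11.97
position: [0.5329, -0.1897, 0.0515]
eef_rot: [0.994, -0.108, -0.003, -0.001]
force: [-0.4, 0.4, -0.9]
finger_gap: 0.06
```

Call:
drive_tool:
  steps: [0,0,0,0,0,0,60,0,0,0,0,0,0,15,0,0,0,0,0,0,15,0,0,0,0,0,0,15,0,0,0,0,0,0,15]
  squeeze: 25

```text
clock: 12.38
position: [0.5355, -0.1915, 0.0553]
eef_rot: [0.994, -0.109, 0.001, 0.0]
force: [-0.1, 0.5, 0.3]
finger_gap: 0.0377
```

Call:
drive_tool:
  steps: [0,0,0,0,0,0,15,0,0,0,0,0,0,15,0,0,0,0,0,0,15]

```text
clock: 12.63
position: [0.5378, -0.1921, 0.0551]
eef_rot: [0.994, -0.109, 0.003, 0.001]
force: [4.8, -1.0, -1.5]
finger_gap: 0.0235
```

```bash
python3 - <<'E'
from h import *
delta(toworld(-.0245,-.234),.052,Y0-.35)
s=get_state();p=tojig(s['position']); print(p)
c=cap('side'); cv2.imwrite('pics/i.png',cv2.resize(c['color'][150:290,260:420],None,fx=4,fy=4,interpolation=cv2.INTER_CUBIC))
E
```

```text
t 12.63 pos [ 0.5378 -0.1921  0.0551] turn [ 0.001 -0.006  0.   ] shift [-3.2  0.1  3.1] F [ 4.8 -1.  -1.5] gap 0.0235 q [ 0.12  0.71  0.3   1.83 -0.32  0.65  0.39]
[-0.02145804 -0.23499461  0.05510575]
```

View pics/i.png

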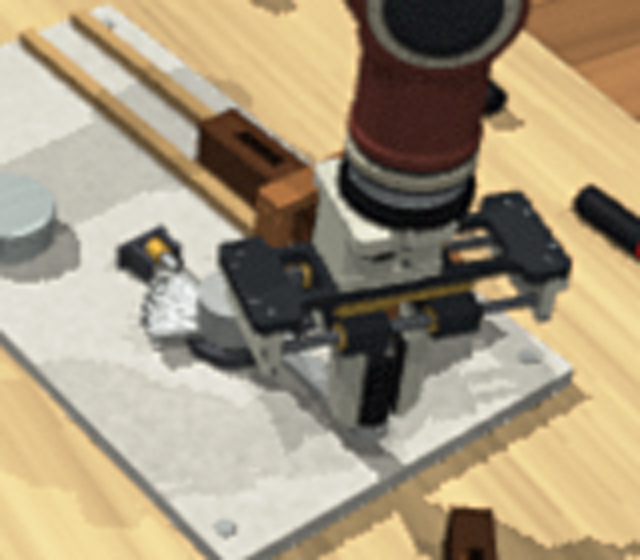

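The post is gripped (gap 23.5 mm) between the fingers at (372,390). I'll draw it round the arc slowly, reading the angle from the TCP.

Call:
drive_tool:
  steps: [0,0,0,-6,2,0,10,0,0,0,-6,2,0,10,0,0,0,-6.5,1.3,0,10,0,0,0,-6.5,1.3,0,10,0,0,0,-6.5,0.7,0,10]
  squeeze: 30

```text
clock: 13.1
position: [0.5094, -0.1928, 0.0553]
eef_rot: [0.994, -0.109, 0.007, 0.002]
force: [15.9, -1.8, -13.5]
finger_gap: 0.0236
```

```bash
cat >> h.py <<'E'
def lev():
    s=get_state(); p=tojig(s['position']); d=p[:2]-np.array([-.0215,-.105]); F=s['force']; a=Y0
    print('t',round(s['clock'],2),'jig',p.round(4),'theta',round(float(np.arctan2(-d[0],-d[1])),3),'r',round(float(np.hypot(*d)),4),'Fjig',np.round([F[0]*np.cos(a)+F[1]*np.sin(a),-F[0]*np.sin(a)+F[1]*np.cos(a),F[2]],1),'gap',s['finger_gap'],Ro.from_quat(s['eef_rot']).as_matrix()[:,2].round(3))
E
python3 -c "
from h import *
lev()"
```

```text
t 13.1 jig [-0.0497 -0.232   0.0553] theta 0.219 r 0.1301 Fjig [ 15.6  -3.8 -13.5] gap 0.02360639110817378 [ 0.014 -0.005 -1.   ]
```

Call:
drive_tool:
  steps: [0,0,0,-6.5,0.6,0,10,0,0,0,-6.5,0,0,10,0,0,0,-6.5,0,0,10,0,0,0,0,0,0,10]

```text
clock: 13.43
position: [0.488, -0.189, 0.0552]
eef_rot: [0.994, -0.109, 0.005, 0.001]
force: [8.6, -1.6, -5.7]
finger_gap: 0.0239
```

```bash
python3 -c "
from h import *
lev()"
```

```text
t 13.43 jig [-0.0705 -0.2254  0.0552] theta 0.386 r 0.13 Fjig [ 8.3 -2.7 -5.7] gap 0.023868898638966362 [ 0.009 -0.004 -1.   ]
```

Call:
drive_tool:
  steps: [0,0,0,-6.5,-0.6,0,10,0,0,0,-6.5,-0.7,0,10,0,0,0,-6.5,-1.2,0,10,0,0,0,0,0,0,10]

```text
clock: 13.77
position: [0.4693, -0.1825, 0.0552]
eef_rot: [0.994, -0.109, 0.005, 0.002]
force: [8.6, -3.0, -7.5]
finger_gap: 0.0233
```

```bash
python3 -c "
from h import *
lev()"
```

```text
t 13.77 jig [-0.0881 -0.2166  0.0552] theta 0.539 r 0.13 Fjig [ 8.1 -4.1 -7.5] gap 0.023267089408333035 [ 0.009 -0.004 -1.   ]
```

Call:
drive_tool:
  steps: [0,0,0,-6.4,-1.4,0,10,0,0,0,-6.3,-1.9,0,10,0,0,0,-4.9,-1.5,0,10,0,0,0,-2.4,-0.9,0,10,0,0,0,0,0,0,10]

```text
clock: 14.18
position: [0.4521, -0.1736, 0.0552]
eef_rot: [0.994, -0.109, 0.006, 0.002]
force: [8.8, -2.4, -7.4]
finger_gap: 0.0234
```

```bash
python3 -c "
from h import *
lev()"
```

```text
t 14.18 jig [-0.104  -0.2054  0.0552] theta 0.688 r 0.13 Fjig [ 8.4 -3.6 -7.4] gap 0.02336937300244226 [ 0.011 -0.006 -1.   ]
```

Call:
drive_tool:
  steps: [0,0,0,-2.3,-0.9,0,10,0,0,0,0,0,0,10,0,0,0,0,0,0,10,0,0,0,0,0,0,10,0,0,0,0,0,0,10]

```text
clock: 14.6
position: [0.4508, -0.1728, 0.0552]
eef_rot: [0.994, -0.109, 0.006, 0.003]
force: [9.7, -3.9, -8.5]
finger_gap: 0.0235
```

```bash
python3 - <<'E'
from h import *
lev(); print(get_state()['joint_velocities'].round(4))
b=cap('side'); a=cap('top')
for n,c in(('top',a),('side',b)):
    J=tojig(cloud(c)); J[c['z_map']==0]=9
    m=(abs(J[...,0]-.0815)<.01)&(abs(J[...,1])<.2)&(abs(J[...,2]-.068)<.006)
    y=J[m][:,1]; h,e=np.histogram(y,np.arange(-.18,.2,.005)); print(n,[(round(float(q),3),int(k)) for q,k in zip(e,h) if k])
cv2.imwrite('pics/j.png',np.vstack([cv2.resize(b['color'][150:290,240:420],(640,498),interpolation=cv2.INTER_CUBIC)]))
E
```

```text
t 14.6 jig [-0.1052 -0.2044  0.0552] theta 0.699 r 0.1299 Fjig [ 9.2 -5.1 -8.5] gap 0.023546155502974436 [ 0.012 -0.007 -1.   ]
[ 0.0019  0.0018 -0.0008 -0.0024 -0.0006  0.0002 -0.0014]
top [(-0.17, 9), (-0.165, 7), (-0.16, 10), (-0.155, 6), (-0.15, 8), (-0.145, 12), (-0.14, 13), (-0.135, 10), (-0.13, 14), (-0.125, 12), (-0.12, 11), (-0.115, 14), (-0.11, 10), (-0.105, 12), (-0.1, 12), (-0.095, 11), (-0.09, 11), (-0.085, 10), (-0.06, 5), (-0.055, 13), (-0.05, 13), (-0.045, 13), (-0.04, 12), (-0.035, 14), (-0.03, 12), (-0.025, 13), (-0.02, 11), (-0.015, 13), (-0.01, 12), (-0.005, 12), (0.0, 13), (0.005, 12), (0.01, 10), (0.015, 10), (0.02, 10), (0.025, 13), (0.03, 12), (0.035, 13), (0.04, 8)]
side [(-0.17, 1), (-0.165, 3), (-0.16, 2), (-0.155, 2), (-0.15, 1), (-0.145, 2), (-0.1, 1), (-0.095, 6), (-0.09, 9), (-0.085, 13), (-0.08, 7), (-0.075, 7)]
```

View pics/j.png

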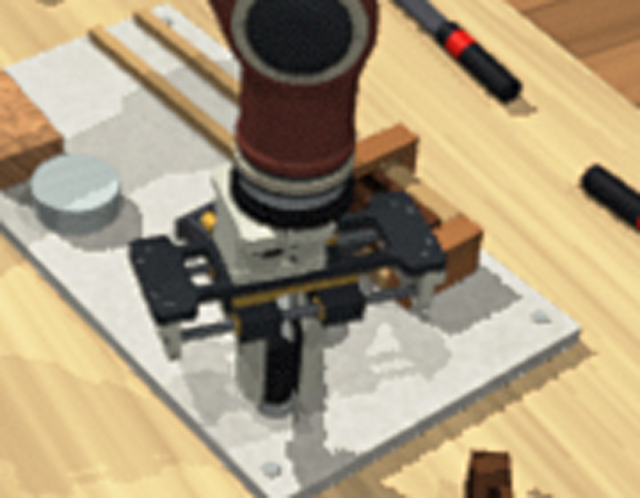

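The post is held between the fingers at (285,370), with θ≈0.70 and the arm still. The rail's tail is at y≈0.043 with no gap at the stop, so it is home. I'll hand it in.

```bash
python3 -c "
from h import *
print(arm.job_done()); lev()"
```

```text
the job is handed in; nothing more can be done
None
the job is handed in; nothing more can be done
```

I slid the rail home against the end stop and let go of it. I then drew the lever three clicks and handed the job in while still holding the post, at about 14.7 s of the 72 s.

**Last checks before handing in:**
- **Lever:** the angle worked out from the tool position was 0.70 rad, inside the required 0.645 to 0.785. The grip point stayed at 130 mm radius, and the arm was nearly still (joint speeds about 0.002 rad/s or less).
- **Hold:** the fingers were closed on the post at 23.5 mm, with about 10 N sideways on the tool.
- **Rail:** the top camera showed no gap at the stop and the tail at y≈0.043 m, where about 0.045 m was expected for home. When pushed home, it stopped moving and the force rose.

**What went wrong or disagreed:**
- **Missed grips:** the first two grips closed above the rail. In the first, the fingers slid along it without moving it; both were mended.
- **Fingertip height:** the camera put the fingertips about 35 mm higher than the reported tool height and stated tip length imply. I worked from the camera and did not find the cause.
- **Downward reading:** a force of about 8 N downward while holding the lever is also unexplained.
- **Not measured:** I could not measure the shoe's pressure on the rail. I also made no separate check that the other things on the bench had not moved.

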